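Locate, clamp and show the weld point

TASK

Get the brass contact carrier ready for welding: push it along the nest by its upturned tab until it stands home against the stop, then push the red handle over until the toggle clamp is fully shut on it. Then point straight down at the round contact button on the carrier, fingertips about 12 mm above it and not touching it, stay there for two seconds so that the approach point can be recorded, and finish while still pointing. Nothing is to be picked up, and the other things on the bench are left where they are.

Things in the scene. Friction and masses are not known exactly. Their poses are not given: they have to be found in the camera images.
- toggle_fixture: Weld fixture, fixed to the bench: white plate 90 x 150 x 12 mm carrying a steel nest and a toggle clamp in line. Origin: centre of the plate's underside; y runs from nest (-y) to the clamp's red handle (+y), z up. Clamp arm hinged at y 18, z 46 mm; shut it lies nearly level, z 41 to 60 mm (screw to 67), as far as y -48 mm, its foot at y -38 mm; open it stands up to 115 mm high.
- nest_stop (a point): Middle of the stop's face at nest-floor height (27 mm above the bench); axes as the fixture's; the face looks to -y. From it the nest runs 46 mm to -y, between side guides 24 mm apart with keeper lips over the tongue's edges, tops 7 mm above the floor. A copper block 60 mm wide, level with the floor, y -104 to -60 mm from here, carries the carrier's head.
- carrier: Contact carrier, loose, about 150 g, brass 2.5 mm thick: tongue 24 x 50 mm lying in the nest, flat head 60 mm wide and 56 mm long, tab bent up at its outer end. Origin: middle of the tongue's inner end, underside; y to the stop, z up. Starts 10 to 28 mm short of the stop; home, it lies at nest_stop. Button on the head's -x side, 9 mm bolt hole on its +x side. Slides with under 2 N.
- tab_face (a point): Middle of the outer face (looks to the carrier's -y) of the upturned tab, 14 mm above the carrier's underside, 106 mm from the tongue's inner end. The tab is 22 mm wide; its top is 10 mm above this point.
- button_top (a point): Top centre of the round contact button: silvery disc 14 mm across, standing 3.6 mm above the carrier's head, 20 mm to the -x side of the carrier's centre line; 40 mm from the bolt hole, 32 mm in y from the tab.
- toggle_fixture_handle (a joint): Angle of the clamp's red handle, rad: grows as the handle leans back, away from the nest (fixture +y), and the clamp opens; starts 0.85 to 1.05. The clamp arm follows it. Pushed nearly upright, at about 0.02, the foot bears on the carrier and the handle stops: fully shut. 3 to 4 N at its end move it, about 10 N press it firmly shut; it stays where it is left.
- handle_end (a point): Middle of the top end of the red handle. The grip is 16 mm across and 60 mm long. It turns about a line along the fixture's x axis through y = 34 mm, z = 38 mm, at 96 mm radius; the handle stands at x = 15 mm in the fixture's frame.
- electrode_tip_1: Spare copper electrode tip standing on the bench, 20 mm across, 26 mm high; bystander. Origin: centre of its underside.
- electrode_tip_3: Slim spare copper electrode tip standing on the bench, 16 mm across, 31 mm high; bystander. Origin: centre of its underside.
- long_nose_pliers: Long-nose pliers lying on the bench, 55 x 186 x 11 mm; bystander. Origin: centre of the underside.
- contact_button: The contact button itself, fixed on the carrier; origin at the centre of its underside, 3.6 mm below point button_top. It must not be touched.
- toggle_fixture_arm: The clamp's grey arm with its black rubber foot, hinged on the fixture and moved by the handle. Origin and axes, when level: as the fixture's (see there for its place).
Things that resemble listed ones, but are neither listed nor needed, are in the scene too. Of the things shaped like the carrier, the brass one is meant.

How it is judged (in metres and radians):
On the way, in this order (a step that is already met when the one before it is completed fails the run):
1. the carrier is pushed home against the stop while the clamp is still open (y of carrier in the frame of nest_stop above -0.002 m and value of joint toggle_fixture_handle above 0.5 rad), for 0.2 s.
2. the toggle clamp is fully shut on the carrier, which is still home (value of joint toggle_fixture_handle below 0.05 rad and contact force between toggle_fixture_arm and carrier above 1 N and y of carrier in the frame of nest_stop above -0.002 m), for 0.2 s.
3. the tool points straight down at the contact button and stays there (horizontal distance between the grasp point and button_top below 0.008 m and z of the grasp point in the frame of button_top between 0.022 and 0.045 m and angle between the grasp point's own z axis and vertical above 2.79 rad), for 1.5 s.
At the end, for the whole second after the job is handed in: Carrier flat in the nest, at rest, within 2 mm of the stop; clamp shut, its foot pressing on the carrier with over 1 N; tool still pointing down (within 20 degrees) at the contact button, TCP within 8 mm sideways and 22 to 45 mm above it (fingertips 3 to 26 mm above) (all of step 2 and all of step 3 and z of carrier in the frame of nest_stop below 0.002 m and linear speed of carrier below 0.01 m/s); the robot touches nothing.
It fails at once if the carrier is lifted or tipped (z of carrier in the frame of nest_stop above 0.008 m or angle between carrier's own z axis and vertical above 0.15 rad).
It fails at once if the contact button is touched (contact force between any of the arm, the fingers and contact_button above 0.5 N).
It fails at once if a bystander is disturbed (distance of any of electrode_tip_1, electrode_tip_3, long_nose_pliers from where it was at the start of the episode above 0.02 m).
It also fails if it takes over 64 s, if anything falls off the work surface, if the arm or the gripper's body presses on something with over 40 N, if the wrist force passes 120 N, or if a joint passes its speed limit or range.

ROBOT

A 6-joint arm with a two-finger parallel gripper is mounted at the origin on a cart in front of the work surface, level with it; the furniture and walls round the work are solid. World frame = base frame: x ahead of the robot, y to its left, z up, the work surface at z = 0. Lengths are in m, angles in degrees, forces in N, time in s.
With the tool pointing down it reaches from about 0.25 to 0.725 m from the base axis. Payload 9.7 kg.
Tool frame: the origin (TCP) lies between the finger pads, 19 mm behind the fingertips; this is the grasp point; z points along the fingers, y is the line along which they close (so a half turn about z gives the same grasp; the last joint's range is limited). The gripper opens to 85 mm and grips with 20 to 120 N. Pads are 22 mm wide; open, the fingers measure 114 mm over their backs; the gripper's body (76 mm by 85 mm) begins 54 mm behind the grasp point. The pads swing forward as they close: fully open they stand 13 mm farther back than shut.
Start: joints at [-72.307, 4.979, 10.078, 95.1, 0, 90], TCP at [0.167, -0.524, 0.25] pointing down, gripper open.
Joint ranges: [-179.16, 179.16], [-48.56, 103.87], [-65.8, 70.77], [-126.05, 130.52], [-82.76, 87.17], [-180, 180]. Speed limits (degrees/s): [127.2, 127.2, 147.25, 180, 180, 180].

INTERFACE

Orientations are given as [roll, pitch, yaw] about the fixed x, y, z axes, in that order (R = Rz(yaw) Ry(pitch) Rx(roll)).
In Python, from workcell import sensors, camera, ticket gives the robot as it stands.
- The arm moves only by the shell command python3 -m handwheel 'ROWS' [FORCE]. ROWS is a JSON object of lists of equal length, an entry for each row: "gripper": the opening, from -1 (shut) to 1 (fully open); "slide": the shift along the tool's x, y, z in mm, a list of three; "yaw": the turn about the tool's z in rad. A call has 1 to 8 rows; each row shifts and turns the commanded pose from where the row before left it, along the tool's axes as they then stand; what a row does not reach is not made up. A row lasts 1/12 s, in which the tool goes at most 41.7 mm and 7.16 degrees, less where a joint would pass 70% of its speed; a pose out of reach is approached as far as the arm can. A call is refused whole if a number of a shift passes 41.7 or a number of a turn 0.125, either way. A call with a gripper value outside its range is refused whole. The fingers move at their own pace and stop on an object; FORCE is the grip in N (left out, the last holds). Time passes only in rows, so rows that do not move let the fingers close. It gives the time, the measured TCP pose, the force, the opening and the grip force at its end, in the units of the state.
- sensors.get_obs(): the state, without advancing time (a new reading comes with each control period).
- camera(name): name is "scene" or "top" or "wrist"; returns a dict with "img" (400x640x3 uint8, red, green, blue), "fx", "fy", "cx", "cy" (pixels), "R" (3x3) and "t" (3): a world point X has camera coordinates R X + t. Camera axes: x right, y down, z forward; pixel columns grow to the right and rows downward; lengths in m; the calibration is good to about 2 mm. The wrist camera is an equidistant fisheye: a pixel r from the principal point sees the ray r / f radians off the axis. A picture is of the moment at which its call begins. There is no depth.
- ticket.job_done(): hands the job in; it is judged then, once.
The state is a dict: "time": time; "q": joint angles; "qd": joint speeds; "joint_efforts": joint torques, N m; "ee_pos": TCP position; "tcp_rot": TCP orientation; "wrist_force": force on the tool from outside, world axes, zero at the start; "torque": the same for the moment, N m; "opening": finger opening in m; "grasp_force": force on a finger pad.
Only numpy, scipy, OpenCV 4.12 (cv2) and the standard library are available. Lean on these libraries where they do the work, as an engineer would, in place of code of your own. Each camera call takes 0.05 s, during which the arm holds its last target. There are 200 camera calls.

## Working session

There is one attempt and no reset: what is moved stays moved. The work goes in short steps, Python scripts to look and compute and a shell command to move; the robot and the scene stay as the last step left them, time stands still between calls to the robot, and variables do not carry over. Pictures are saved under pics/ and viewed, at most 10 in all, crops included, and the job is handed in when it is done.

```bash
mkdir -p pics; cat > h.py <<'E'
import numpy as np, cv2
from workcell import sensors, camera, ticket
def save(n,f):
    c=camera(n); cv2.imwrite(f,c['img'][:,:,::-1]); 
    np.savez(f.replace('.png','.npz'),**{k:np.array(v) for k,v in c.items()}); return c
def ray(c,u,v,fish=False):
    x=(u-c['cx'])/c['fx'];y=(v-c['cy'])/c['fy']
    if fish:
        r=np.hypot(x,y); d=np.array([x/r*np.sin(r),y/r*np.sin(r),np.cos(r)])
    else: d=np.array([x,y,1.])
    R=np.array(c['R']);t=np.array(c['t']); d=R.T@d
    return -R.T@t, d/np.linalg.norm(d)
def atz(c,u,v,z,fish=False):
    o,d=ray(c,u,v,fish); return o+d*(z-o[2])/d[2]
def tri(rs):
    A=0;b=0
    for o,d in rs:
        P=np.eye(3)-np.outer(d,d);A=A+P;b=b+P@o
    X=np.linalg.solve(A,b); return X,[np.linalg.norm((np.eye(3)-np.outer(d,d))@(X-o)) for o,d in rs]
def proj(c,X):
    p=np.array(c['R'])@X+np.array(c['t']); return p[0]/p[2]*c['fx']+c['cx'],p[1]/p[2]*c['fy']+c['cy']
E
python3 - <<'E'
from h import *
for n in ('scene','top','wrist'):
    c=save(n,f'pics/{n}0.png'); print(n,c['fx'],c['cx'],c['cy'],(-np.array(c['R']).T@np.array(c['t'])).round(3))
a=[cv2.imread(f'pics/{n}0.png') for n in ('scene','top')]
cv2.imwrite('pics/both.png',cv2.resize(np.vstack(a),(480*1,600)))
print(sensors.get_obs())
E
```

```text
scene 418.1039207274415 315.0560209806814 194.82614415723282 [0.125 0.549 0.484]
top 405.5525805304073 312.03192401139194 198.1283214990631 [ 0.353 -0.107  1.037]
wrist 309.70691628693146 324.8605062598071 193.30465917190577 [ 0.23  -0.503  0.373]
{'time': 0.15, 'q': array([-7.23070190e+01,  5.00408529e+00,  1.00431832e+01,  9.50984017e+01,
       -4.95417077e-04,  9.00006909e+01]), 'qd': array([ 0.05670917, -0.15310961,  0.1578542 , -0.06354174,  0.04444368,
        0.06648249]), 'joint_efforts': array([-7.73710071e-04, -5.20761323e+01,  4.65044403e+01,  1.38411738e-02,
        2.26961191e-05,  2.39324592e-06]), 'ee_pos': array([ 0.16710407, -0.52383537,  0.24942854]), 'tcp_rot': array([-1.79940696e+02,  4.96131941e-04,  1.76922906e+01]), 'wrist_force': array([-0.98594358, -0.33607922, -0.22071375]), 'torque': array([-0.00141948,  0.01744057,  0.01143047]), 'grasp_force': 0.0, 'opening': 0.08510639169738221}
```

View pics/top0.png

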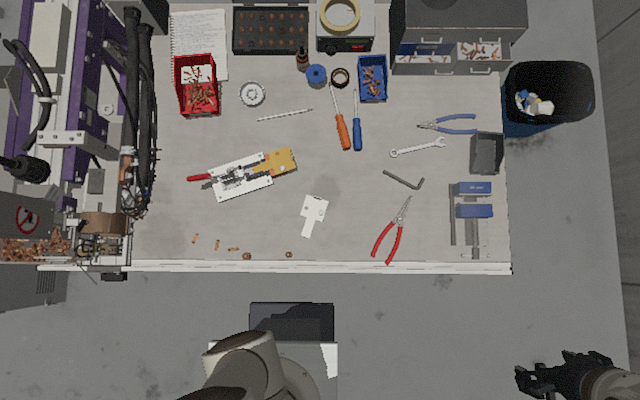

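View pics/scene0.png

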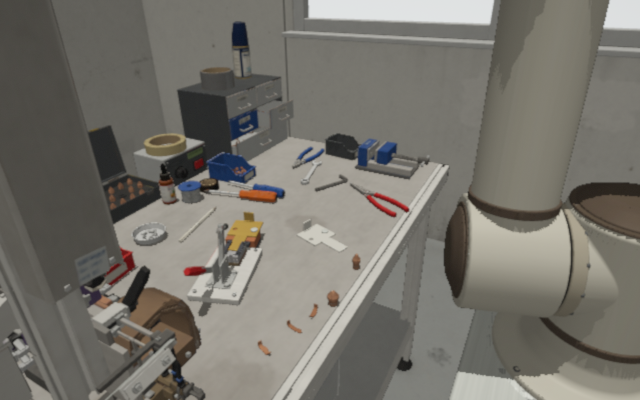

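The top view shows the fixture near (240,175), the brass carrier's head near (280,160) and the red handle near (198,178). The scene view shows the handle at (195,271), the clamp arm standing at (222,240) and the brass tab at (249,216). I'll enlarge both.

```bash
python3 - <<'E'
from h import *
a=cv2.imread('pics/top0.png')[135:210,180:310]; b=cv2.imread('pics/scene0.png')[200:310,170:280]
cv2.imwrite('pics/ct.png',cv2.resize(a,None,fx=6,fy=6,interpolation=cv2.INTER_CUBIC))
cv2.imwrite('pics/cs.png',cv2.resize(b,None,fx=5.4,fy=5.4,interpolation=cv2.INTER_CUBIC))
E
```

```text
(no output)
```

View pics/ct.png

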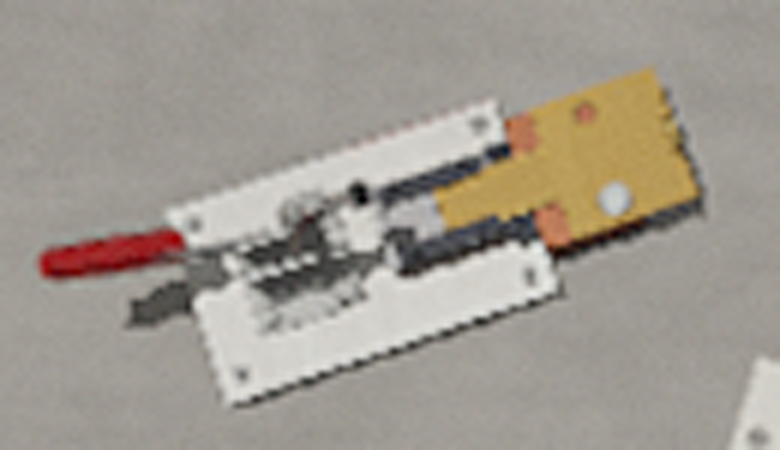

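View pics/cs.png

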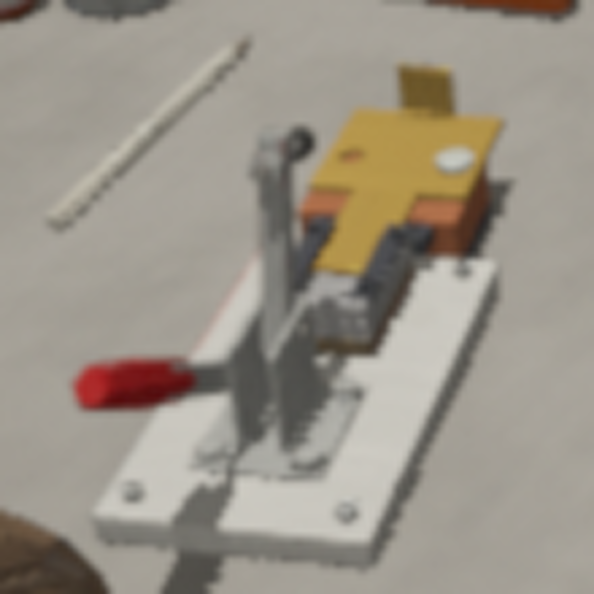

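The top crop shows the button at (615,198), the bolt hole at (585,112), plate corners at (500,100), (165,212), (232,405) and (560,290), and the handle end at (48,263). In the scene crop the button is at (455,159), the hole at (351,155), the tab top at (402,66)–(452,72) and the handle end at (94,387).

```bash
cat > m.py <<'E'
from h import *
T=dict(np.load('pics/top0.npz'));S=dict(np.load('pics/scene0.npz'))
pt=lambda x,y:((x+.5)/6-.5+180,(y+.5)/6-.5+135)
ps=lambda x,y:((x+.5)/5.4-.5+170,(y+.5)/5.4-.5+200)
def both(a,b): return tri([ray(T,*pt(*a)),ray(S,*ps(*b))])
for n,a,b in [('button',(615,198),(455,159)),('hole',(585,112),(351,155)),('hend',(45,263),(92,388)),
  ('cornerLL',(232,405),(370,550)),('cornerUL',(165,212),(97,516)),('cornerLR',(560,290),(497,262)),('headR',(655,68),(358,110)),('headLR',(700,195),(500,120))]:
    X,e=both(a,b); print(n,X.round(4),np.round(e,4))
print('plate z12')
C=np.array([atz(T,*pt(*p),.012) for p in [(500,100),(165,212),(232,405),(560,290)]]);print(C.round(4))
loc=np.array([[45,-75],[45,75],[-45,75],[-45,-75]])/1e3
def fit(loc,W):
    a=loc-loc.mean(0);b=W-W.mean(0)
    th=np.arctan2((a[:,0]*b[:,1]-a[:,1]*b[:,0]).sum(),(a*b).sum());c,s=np.cos(th),np.sin(th);R=np.array([[c,-s],[s,c]])
    t=W.mean(0)-R@loc.mean(0);return th,R,t,np.linalg.norm(W-(loc@R.T+t),axis=1)
th,R,t,e=fit(loc,C[:,:2]);print('fix yaw',np.degrees(th),t,e)
C2=np.array([atz(S,*ps(*p),.012) for p in [(97,516),(370,550),(497,262)]])
f2=fit(loc[1:],C2[:,:2]);print('scene',np.degrees(f2[0]),f2[2],f2[3])
b=atz(T,*pt(615,198),.0331);h=atz(T,*pt(585,112),.0295);print('b,h',b,h,'scene',atz(S,*ps(455,159),.0331),atz(S,*ps(351,155),.0295))
for n,p in [('b',b),('h',h),('hend',both((45,263),(92,388))[0])]: print(n,'in fix',(R.T@(p[:2]-t)).round(4))
E
python3 m.py
```

```text
button [ 0.5822 -0.0184  0.0315] [0.0003 0.0003]
hole [ 0.6202 -0.0046  0.0299] [0.0005 0.0005]
hend [0.5402 0.202  0.0922] [0. 0.]
cornerLL [0.4962 0.1463 0.0075] [0.0007 0.0007]
cornerUL [0.5788 0.1775 0.0116] [0.0002 0.0002]
cornerLR [0.5467 0.0064 0.0115] [0.0008 0.0008]
headR [ 0.6402 -0.034   0.0284] [0.0005 0.0005]
headLR [ 0.5855 -0.0537  0.0284] [0.0013 0.0013]
plate z12
[[0.6296 0.034  0.012 ]
 [0.5789 0.1775 0.012 ]
 [0.495  0.1448 0.012 ]
 [0.5459 0.0059 0.012 ]]
fix yaw 19.828516323410742 [0.56235908 0.09054207] [0.00136656 0.00116147 0.0011351  0.00128447]
scene 20.27044678004625 [0.56229919 0.09347469] [0.00167986 0.00216535 0.00112933]
b,h [ 0.58163928 -0.01872529  0.0331    ] [ 0.6198572  -0.00484542  0.0295    ] scene [ 0.58087168 -0.01633871  0.0331    ] [ 0.62119568 -0.00493834  0.0295    ]
b in fix [-0.0189 -0.1093]
h in fix [ 0.0217 -0.1092]
hend in fix [0.017  0.1123]
```

```bash
python3 -m handwheel '{"gripper":[-1,-1,-1,-1,-1,-1,-1,-1],"slide":[[12,-6,0],[24,-11,0],[24,-11,0],[24,-11,0],[24,-11,0],[24,-11,0],[24,-11,0],[24,-11,0]],"yaw":[-0.04,0,0,0,0,0,0,0]}'
python3 -m handwheel '{"gripper":[-1,-1,-1,-1,-1,-1,-1,-1],"slide":[[24,-11,0],[24,-11,0],[24,-11,0],[24,-11,0],[24,-11,0],[24,-11,0],[24,-11,0],[24,-11,0]],"yaw":[0,0,0,0,0,0,0,0]}'
python3 -m handwheel '{"gripper":[-1,-1,-1,-1,-1,-1,-1,-1],"slide":[[24,-11,0],[24,-11,0],[24,-11,0],[24,-11,0],[24,-11,0],[24,-11,0],[24,-10,0],[0,0,0]],"yaw":[0,0,0,0,0,0,0,0]}'
cat >> h.py <<'E'
def go(tx,ty,tz):
    "print slide (mm) along tool axes to world target"
    from scipy.spatial.transform import Rotation as Ro
    o=sensors.get_obs();R=Ro.from_euler('xyz',o['tcp_rot'],degrees=True).as_matrix()
    print('t',o['time'],'pos',o['ee_pos'].round(4),'rot',o['tcp_rot'].round(2),'F',o['wrist_force'].round(1),'slide',(R.T@(np.array([tx,ty,tz])-o['ee_pos'])*1e3).round(1))
def fix(x,y,z):
    "fixture mm -> world"
    a=np.radians(20.0);return (.5623+(x*np.cos(a)-y*np.sin(a))/1e3, .0915+(x*np.sin(a)+y*np.cos(a))/1e3, z/1e3)
E
python3 -c "
from h import *
go(*fix(0,-182,55))
c=save('wrist','pics/w1.png')"
```

```text
time: 0.82
ee_pos: [0.3093, -0.3832, 0.2499]
tcp_rot: [-180.0, -0.0, 20.1]
wrist_force: [0.1, -0.9, -0.6]
opening: 0.0002
grasp_force: 0.0
time: 1.48
ee_pos: [0.4595, -0.2347, 0.2499]
tcp_rot: [-180.0, -0.0, 20.1]
wrist_force: [0.4, 0.8, 0.3]
opening: 0.0
grasp_force: 0.0
time: 2.15
ee_pos: [0.5927, -0.1041, 0.2488]
tcp_rot: [-179.9, 0.0, 20.3]
wrist_force: [2.0, 0.3, -0.1]
opening: -0.0002
grasp_force: 0.0
t 2.15 pos [ 0.5927 -0.1041  0.2488] rot [-1.7993e+02  1.0000e-02  2.0250e+01] F [ 2.   0.3 -0.1] slide [ 38.4 -11.8 193.8]
```

View pics/w1.png

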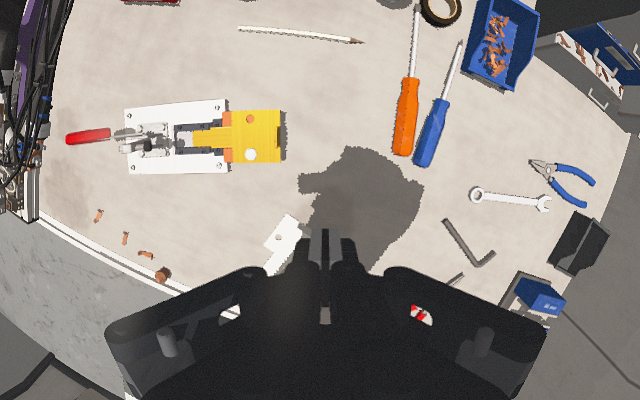

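The wrist view is square to the fixture. The button is at (250,155), the bolt hole at (251,118), the tab at the head's right edge near (281,136), and the closed fingers at (325,240). I'll check these against the earlier measurements.

```bash
python3 - <<'E'
from m import *
W=dict(np.load('pics/w1.npz'))
print('button',atz(W,250,154.5,.033,True),'hole',atz(W,251,118,.0295,True))
X,e=tri([ray(T,*pt(615,198)),ray(S,*ps(455,159)),ray(W,250,154.5,True)]);print(X,e)
C=np.array([atz(W,*p,.012,True)[:2] for p in [(228,99.5),(125.5,107.5),(127,173),(228,173.5)]]);print(C,fit(loc,C))
print('tab top edge',atz(W,285.5,111,.0295,True),atz(W,285,161,.0295,True))
go(*fix(0,-182,55))
E
```

```text
button [ 0.5822 -0.0184  0.0315] [0.0003 0.0003]
hole [ 0.6202 -0.0046  0.0299] [0.0005 0.0005]
hend [0.5402 0.202  0.0922] [0. 0.]
cornerLL [0.4962 0.1463 0.0075] [0.0007 0.0007]
cornerUL [0.5788 0.1775 0.0116] [0.0002 0.0002]
cornerLR [0.5467 0.0064 0.0115] [0.0008 0.0008]
headR [ 0.6402 -0.034   0.0284] [0.0005 0.0005]
headLR [ 0.5855 -0.0537  0.0284] [0.0013 0.0013]
plate z12
[[0.6296 0.034  0.012 ]
 [0.5789 0.1775 0.012 ]
 [0.495  0.1448 0.012 ]
 [0.5459 0.0059 0.012 ]]
fix yaw 19.828516323410742 [0.56235908 0.09054207] [0.00136656 0.00116147 0.0011351  0.00128447]
scene 20.27044678004625 [0.56229919 0.09347469] [0.00167986 0.00216535 0.00112933]
b,h [ 0.58163928 -0.01872529  0.0331    ] [ 0.6198572  -0.00484542  0.0295    ] scene [ 0.58087168 -0.01633871  0.0331    ] [ 0.62119568 -0.00493834  0.0295    ]
b in fix [-0.0189 -0.1093]
h in fix [ 0.0217 -0.1092]
hend in fix [0.017  0.1123]
button [ 0.58253063 -0.01746542  0.033     ] hole [ 0.62156581 -0.00482884  0.0295    ]
[ 0.58213421 -0.0179304   0.03182443] [np.float64(0.0007046952046012121), np.float64(2.178383454129632e-05), np.float64(0.0006934918066402394)]
[[0.63216863 0.03350719]
 [0.58281332 0.17619903]
 [0.49655028 0.15143625]
 [0.54638738 0.0060437 ]] (np.float64(0.32196026812819645), array([[ 0.94861696, -0.31642671],
       [ 0.31642671,  0.94861696]]), array([0.5644799 , 0.09179654]), array([0.00187643, 0.00116343, 0.00312202, 0.00093816]))
tab top edge [ 0.64142266 -0.03932586  0.0295    ] [ 0.58823681 -0.05735067  0.0295    ]
t 2.2 pos [ 0.5915 -0.1053  0.249 ] rot [-1.7994e+02  6.0000e-02  2.0230e+01] F [-1.3 -0.2 -0.5] slide [ 40.1 -12.6 194. ]
```

```bash
python3 -m handwheel '{"gripper":[-1,-1,-1,-1,-1,-1,-1,-1],"slide":[[10,-3,20],[10,-3,20],[10,-3,20],[8,-3,20],[0,0,20],[0,0,20],[0,0,0],[0,0,0]],"yaw":[0,0,0,0,0,0,0,0]}'; python3 -c "
from h import *
go(*fix(0,-182,55))"
```

```text
time: 2.87
ee_pos: [0.6211, -0.0835, 0.1295]
tcp_rot: [-179.9, 0.1, 20.0]
wrist_force: [0.3, -0.2, 0.5]
opening: -0.0001
grasp_force: 0.0
t 2.8667 pos [ 0.6211 -0.0835  0.1295] rot [-1.7994e+02  1.1000e-01  2.0000e+01] F [ 0.3 -0.2  0.5] slide [ 4.7 -2.5 74.5]
```

```bash
python3 -m handwheel '{"gripper":[-1,-1,-1,-1,-1,-1],"slide":[[3,0,20],[3,0,20],[0,0,20],[0,0,14],[0,0,0],[0,0,0]],"yaw":[0,0,0,0,0,0]}'; python3 -m handwheel '{"gripper":[-1,-1,-1,-1,-1,-1,-1,-1],"slide":[[0,-3,0],[0,-3,0],[0,-3,0],[0,-3,0],[0,-3,0],[0,-3,0],[0,0,0],[0,0,0]],"yaw":[0,0,0,0,0,0,0,0]}'; python3 -c "
from h import *
go(*fix(1,-155,55)); c=save('wrist','pics/w2.png')"
```

```text
time: 3.37
ee_pos: [0.628, -0.0816, 0.0573]
tcp_rot: [180.0, -0.0, 20.0]
wrist_force: [1.0, -0.0, 0.5]
opening: 0.0001
grasp_force: 0.0
time: 4.03
ee_pos: [0.6216, -0.0642, 0.056]
tcp_rot: [180.0, -0.0, 20.0]
wrist_force: [0.3, 0.0, -0.0]
opening: -0.0001
grasp_force: 0.0
t 4.0333 pos [ 0.6216 -0.0642  0.056 ] rot [180.    -0.    20.01] F [ 0.3  0.  -0. ] slide [ -1.5 -11.6   1. ]
```

View pics/w2.png

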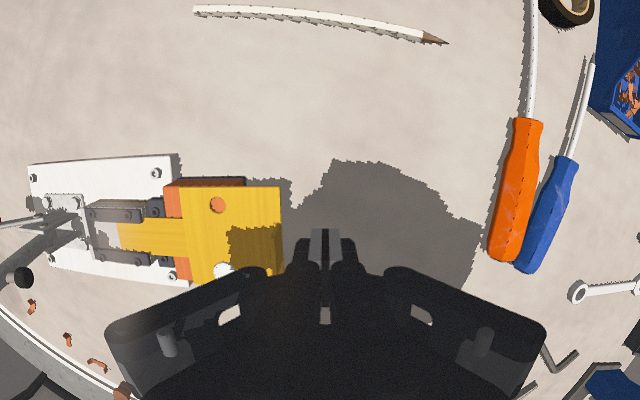

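The fingertips at (325,245) stand just outside the head edge at (281,235). The tongue end is near (117,238) with a gap to the stop near (95,238). Pushing in small steps.

```bash
python3 -m handwheel '{"gripper":[-1,-1,-1,-1,-1,-1,-1,-1],"slide":[[0,-2,0],[0,-2,0],[0,-2,0],[0,-2,0],[0,-2,0],[0,-2,0],[0,-2,0],[0,0,0]],"yaw":[0,0,0,0,0,0,0,0]}'; python3 -m handwheel '{"gripper":[-1,-1,-1,-1],"slide":[[0,-2,0],[0,-2,0],[0,-2,0],[0,0,0]],"yaw":[0,0,0,0]}';python3 -m handwheel '{"gripper":[-1,-1,-1],"slide":[[0,-2,0],[0,-2,0],[0,0,0]],"yaw":[0,0,0]}'; python3 -c "
from h import *
go(*fix(1,-155,55)); c=save('wrist','pics/w3.png')
a=c['img'][150:300,0:350,::-1]; b=cv2.imread('pics/w2.png')[150:300,0:350]
cv2.imwrite('pics/c3.png',cv2.resize(np.vstack([b,a]),None,fx=2,fy=2))"
```

```text
time: 4.75
ee_pos: [0.6168, -0.0509, 0.056]
tcp_rot: [-180.0, 0.0, 20.0]
wrist_force: [-0.3, 0.2, -0.0]
opening: 0.0002
grasp_force: 0.0
time: 5.08
ee_pos: [0.6147, -0.0453, 0.056]
tcp_rot: [-180.0, 0.0, 20.0]
wrist_force: [-0.5, 0.2, -0.6]
opening: -0.0003
grasp_force: 0.0
time: 5.33
ee_pos: [0.6134, -0.0416, 0.056]
tcp_rot: [-180.0, 0.0, 20.0]
wrist_force: [0.0, 1.0, 0.4]
opening: 0.0001
grasp_force: 0.0
t 5.3333 pos [ 0.6134 -0.0416  0.056 ] rot [-179.99    0.     19.99] F [0.  1.  0.4] slide [-1.5 12.5  1. ]
```

View pics/c3.png

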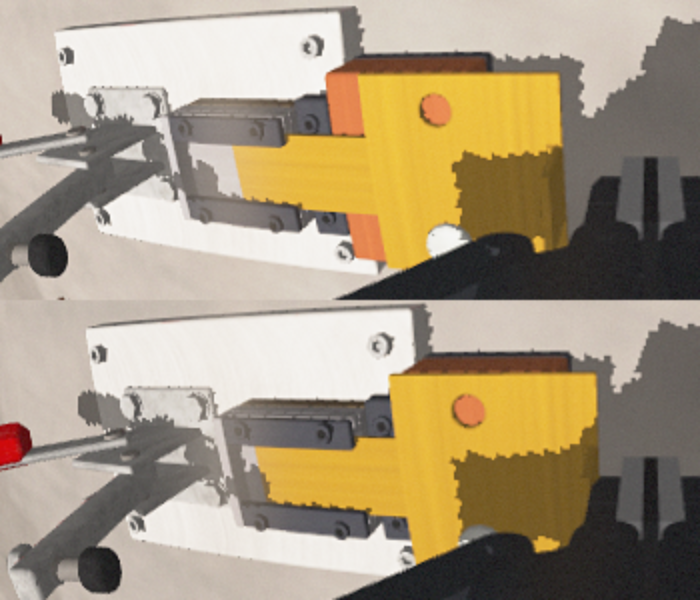

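The upper half is before and the lower half after the push. The gap between tongue end and stop shrank from about 60 px to 23 px, so the carrier is moving square with about 7 mm left. Continuing.

```bash
for i in 1; do :; done; python3 -m handwheel '{"gripper":[-1,-1,-1,-1],"slide":[[0,-2,0],[0,-1,0],[0,-1,0],[0,0,0]],"yaw":[0,0,0,0]}'; python3 -m handwheel '{"gripper":[-1,-1,-1],"slide":[[0,-1,0],[0,-1,0],[0,0,0]],"yaw":[0,0,0]}';python3 -m handwheel '{"gripper":[-1,-1,-1],"slide":[[0,-1,0],[0,-0.5,0],[0,0,0]],"yaw":[0,0,0]}' 
```

```text
time: 5.72
ee_pos: [0.6121, -0.038, 0.056]
tcp_rot: [-180.0, -0.0, 20.0]
wrist_force: [0.6, -0.1, 0.6]
opening: -0.0001
grasp_force: 0.1
time: 5.97
ee_pos: [0.6114, -0.0361, 0.056]
tcp_rot: [-180.0, 0.0, 20.0]
wrist_force: [0.3, -0.9, -0.9]
opening: 0.0002
grasp_force: 0.3
time: 6.22
ee_pos: [0.6109, -0.0347, 0.056]
tcp_rot: [-180.0, 0.0, 20.0]
wrist_force: [0.3, -0.6, -0.1]
opening: -0.0
grasp_force: 0.3
```

```bash
python3 -m handwheel '{"gripper":[-1,-1,-1],"slide":[[0,-1,0],[0,-1,0],[0,0,0]],"yaw":[0,0,0]}';python3 -m handwheel '{"gripper":[-1,-1,-1],"slide":[[0,-1,0],[0,-1,0],[0,0,0]],"yaw":[0,0,0]}';python3 -m handwheel '{"gripper":[-1,-1,-1],"slide":[[0,-1,0],[0,0,0],[0,0,0]],"yaw":[0,0,0]}' 
```

```text
time: 6.47
ee_pos: [0.6107, -0.0338, 0.0563]
tcp_rot: [179.9, -0.0, 19.9]
wrist_force: [1.9, -6.8, 0.7]
opening: 0.0001
grasp_force: 3.2
time: 6.72
ee_pos: [0.6108, -0.0332, 0.0569]
tcp_rot: [179.7, -0.1, 19.9]
wrist_force: [4.4, -13.0, 2.7]
opening: 0.0002
grasp_force: 6.9
time: 6.97
ee_pos: [0.6109, -0.033, 0.0573]
tcp_rot: [179.6, -0.1, 19.9]
wrist_force: [5.7, -16.8, 1.9]
opening: -0.0
grasp_force: 8.6
```

The carrier is against the stop: about 17 N and no further movement. I'll back off and rise, then check how close the welder hoses on the left stand to the handle approach.

```bash
python3 -m handwheel '{"gripper":[-1,-1,-1,-1,-1,-1,-1,-1],"slide":[[0,8,0],[0,10,0],[0,10,0],[0,6,-20],[0,0,-30],[0,0,-30],[0,0,-30],[0,0,-30]],"yaw":[0,0,0,0,0,0,0,0]}'; python3 -m handwheel '{"gripper":[-1,-1,-1,-1,-1,-1,-1,-1],"slide":[[0,0,-30],[0,-20,-20],[0,-30,0],[0,-30,0],[0,-30,0],[0,-30,0],[0,-10,0],[0,0,0]],"yaw":[0,0,0,0,0,0,0,0]}'
python3 - <<'E'
from h import *
go(*fix(15,145,250))
W=dict(np.load('pics/w1.npz'));T=dict(np.load('pics/top0.npz'));S=dict(np.load('pics/scene0.npz'))
for n,a,b in [('guntip',(142,213),(36,218)),('hoseend',(131,90),(62,45))]:
    print(n,tri([ray(T,*a),ray(W,*b,True)]))
for z in (0,.1,.16,.3): print(z,proj(T,np.array(fix(15,145,z*1e3))),proj(S,np.array(fix(15,145,z*1e3))))
c=save('wrist','pics/w4.png')
E
```

```text
time: 7.63
ee_pos: [0.6207, -0.0625, 0.1971]
tcp_rot: [-180.0, 0.0, 20.0]
wrist_force: [-0.4, 0.5, 0.0]
opening: 0.0001
grasp_force: 0.0
time: 8.3
ee_pos: [0.5691, 0.0806, 0.2461]
tcp_rot: [-180.0, 0.0, 20.1]
wrist_force: [-0.8, -0.1, -1.0]
opening: 0.0001
grasp_force: 0.0
t 8.3 pos [0.5691 0.0806 0.2461] rot [-179.96    0.     20.15] F [-0.8 -0.1 -1. ] slide [  12.8 -157.5   -3.8]
guntip (array([0.43625378, 0.26844498, 0.11465587]), [np.float64(0.028862199416100572), np.float64(0.02886219941610055)])
hoseend (array([0.69199387, 0.29577339, 0.11304246]), [np.float64(0.06460270767369429), np.float64(0.06460270767369411)])
0 (np.float64(186.12782365615718), np.float64(190.36220721234062)) (np.float64(188.04688755775516), np.float64(333.2300684083333))
0.1 (np.float64(172.66221098610504), np.float64(183.26401023291325)) (np.float64(177.25809400103017), np.float64(281.8503497605223))
0.16 (np.float64(163.15805740482853), np.float64(178.25403735639733)) (np.float64(169.93908860216604), np.float64(246.99488272444685))
0.3 (np.float64(135.20128692306463), np.float64(163.51704256450486)) (np.float64(149.7124405353606), np.float64(150.66905339082615))
```

View pics/w4.png

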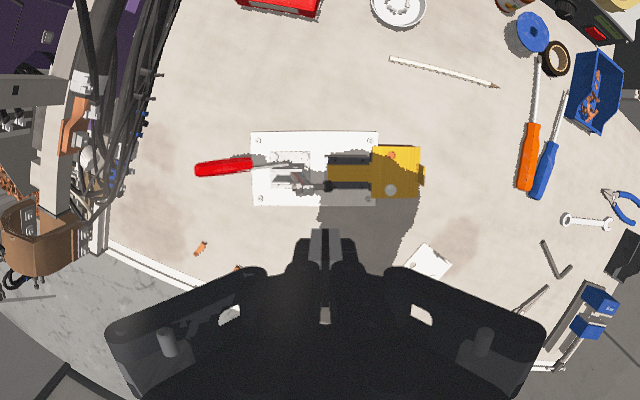

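```bash
python3 - <<'E'
from h import *
W=dict(np.load('pics/w4.npz'));T=dict(np.load('pics/top0.npz'))
def pf(c,X):
    p=np.array(c['R'])@X+np.array(c['t']);th=np.arctan2(np.hypot(p[0],p[1]),p[2]);r=np.hypot(p[0],p[1])
    return (p[0]/r*th*c['fx']+c['cx'],p[1]/r*th*c['fy']+c['cy'])
for v in (120,170,205):
  for z in (0,.1,.2,.3,.4,.5):
    X=atz(T,152,v,z);print(v,X.round(3),np.round(pf(W,X)))
t=cv2.imread('pics/top0.png')[60:290,100:220];w=cv2.imread('pics/w4.png')[0:260,40:260]
t=cv2.resize(t,None,fx=2.6,fy=2.6);w=cv2.resize(w,None,fx=2.2,fy=2.2)
o=np.zeros((600,800,3),np.uint8);o[:t.shape[0],:t.shape[1]]=t;o[:w.shape[0],312:312+w.shape[1]]=w;cv2.imwrite('pics/c4.png',o);print(t.shape,w.shape)
E
```

```text
120 [0.717 0.335 0.   ] [180.  -0.]
120 [0.682 0.292 0.1  ] [159.   8.]
120 [0.647 0.25  0.2  ] [119.  27.]
120 [0.612 0.207 0.3  ] [17. 90.]
120 [0.577 0.164 0.4  ] [-180.  441.]
120 [0.542 0.122 0.5  ] [ 39. 844.]
170 [0.58  0.326 0.   ] [153.  99.]
170 [0.558 0.284 0.1  ] [130. 129.]
170 [0.537 0.242 0.2  ] [ 93. 187.]
170 [0.515 0.2   0.3  ] [ 34. 317.]
170 [0.493 0.159 0.4  ] [  7. 562.]
170 [0.471 0.117 0.5  ] [100. 773.]
205 [0.488 0.319 0.   ] [141. 166.]
205 [0.475 0.278 0.1  ] [122. 206.]
205 [0.462 0.237 0.2  ] [ 95. 275.]
205 [0.449 0.196 0.3  ] [ 63. 397.]
205 [0.436 0.155 0.4  ] [ 61. 577.]
205 [0.423 0.114 0.5  ] [122. 740.]
(598, 312, 3) (572, 484, 3)
```

View pics/c4.png

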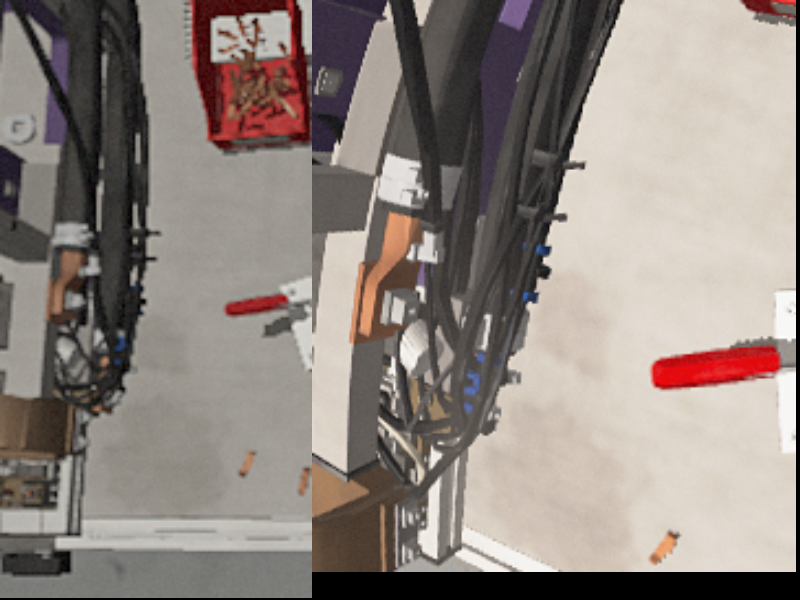

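The hoses (blue valves at top (152,173) and wrist (139,135)) triangulate to roughly y 0.29 m, z below 0.1 m. That leaves about 15 mm or more beside the gripper body if I come down close to the handle end.

```bash
python3 - <<'E'
from h import *
W=dict(np.load('pics/w4.npz'));T=dict(np.load('pics/top0.npz'));S=dict(np.load('pics/scene0.npz'))
print(tri([ray(T,152,173.5),ray(W,139,135,True)]),tri([ray(T,158.5,149),ray(W,152.7,98,True)]))
print('hend',tri([ray(T,187.3,178.5),ray(W,195.5,170,True),ray(S,186.8,271.5)]))
print(fix(16,112,93)); go(*fix(16,138,89))
E
python3 -m handwheel '{"gripper":[-1,-1,-1,-1,-1,-1,-1,-1],"slide":[[4,-25,0],[4,-30,0],[4,-30,0],[2,-30,0],[0,-25,0],[0,-8,0],[0,0,0],[0,0,0]],"yaw":[0,0,0,0,0,0,0,0]}'; python3 -c "
from h import *
go(*fix(16,138,89))"
```

```text
(array([0.55190796, 0.28676712, 0.08233879]), [np.float64(0.003980829382389738), np.float64(0.003980829382389583)]) (array([0.60021007, 0.25648301, 0.12506751]), [np.float64(0.005341977490254331), np.float64(0.00534197749025431)])
hend (array([0.54003368, 0.20233   , 0.09241161]), [np.float64(0.0009243883871181313), np.float64(0.001196145379824355), np.float64(0.00035343848877474385)])
(np.float64(0.5390288258800997), np.float64(0.20221789582123242), 0.093)
t 8.35 pos [0.5696 0.0794 0.246 ] rot [-179.99    0.     20.09] F [ 0.5  0.1 -0.4] slide [  13.6 -151.8  157. ]
time: 9.02
ee_pos: [0.5373, 0.2092, 0.2459]
tcp_rot: [-179.5, 0.0, 21.1]
wrist_force: [0.3, 0.2, 0.3]
opening: 0.0001
grasp_force: 0.0
t 9.0167 pos [0.5373 0.2092 0.2459] rot [-1.7947e+02  2.0000e-02  2.1140e+01] F [0.3 0.2 0.3] slide [ -0.4 -17.5 157.1]
```

```bash
python3 -m handwheel '{"gripper":[-1,-1,-1,-1,-1,-1,-1,-1],"slide":[[0,-9,0],[0,-8,0],[0,0,15],[0,0,20],[0,0,20],[0,0,20],[0,0,0],[0,0,0]],"yaw":[0.01,0,0,0,0,0,0,0]}'; python3 -c "
from h import *
go(*fix(16,138,89))"
```

```text
time: 9.68
ee_pos: [0.5338, 0.2164, 0.1708]
tcp_rot: [-179.0, 0.1, 21.6]
wrist_force: [-0.1, 0.3, 0.6]
opening: 0.0002
grasp_force: 0.0
t 9.6833 pos [0.5338 0.2164 0.1708] rot [-1.7896e+02  1.1000e-01  2.1620e+01] F [-0.1  0.3  0.6] slide [ 0.5 -9.4 82. ]
```

The tool is drifting because joint 6 has reached its limit (about 182° needed). I'll turn the tool so its x axis lies along fixture +y, at yaw about 110.

```bash
python3 -m handwheel '{"gripper":[-1,-1,-1,-1,-1,-1,-1,-1],"slide":[[0,0,0],[0,0,0],[0,0,0],[0,0,0],[0,0,0],[0,0,0],[0,0,0],[0,0,0]],"yaw":[-0.12,-0.12,-0.12,-0.12,-0.12,-0.12,-0.12,-0.12]}'; python3 -m handwheel '{"gripper":[-1,-1,-1,-1,-1,-1,-1],"slide":[[0,0,0],[0,0,0],[0,0,0],[0,0,0],[0,0,0],[0,0,0],[0,0,0]],"yaw":[-0.12,-0.12,-0.12,-0.12,-0.11,0,0]}'; python3 -c "
from h import *
go(*fix(16,138,89));print(sensors.get_obs()['q'])"
```

```text
time: 10.35
ee_pos: [0.5349, 0.217, 0.1734]
tcp_rot: [-179.5, -0.9, 77.0]
wrist_force: [-0.1, -0.6, 0.2]
opening: -0.0003
grasp_force: 0.0
time: 10.93
ee_pos: [0.5347, 0.217, 0.1728]
tcp_rot: [179.9, -1.0, 110.3]
wrist_force: [-0.6, -0.1, 0.4]
opening: -0.0003
grasp_force: 0.0
t 10.9333 pos [0.5347 0.217  0.1728] rot [179.92  -1.04 110.25] F [-0.6 -0.1  0.4] slide [ 9.2 -1.1 84. ]
[21.60522589  7.7074255   4.50332162 86.69615281  1.03719692 91.35468277]
```

```bash
python3 -m handwheel '{"gripper":[-1,-1,-1,-1,-1,-1,-1,-1],"slide":[[5,0,0],[4,-1,0],[0,0,15],[0,0,20],[0,0,20],[0,0,15],[0,0,14],[0,0,0]],"yaw":[0,0,0,0,0,0,0,0]}'; python3 -m handwheel '{"gripper":[-1,-1,-1,-1],"slide":[[-3,0,0],[-3,0,0],[-2,0,0],[0,0,0]],"yaw":[0,0,0,0]}'; python3 -c "
from h import *
go(*fix(16,128,89))
a=save('wrist','pics/w5.png'); b=save('scene','pics/s5.png')
cv2.imwrite('pics/c5.png',cv2.resize(np.hstack([a['img'][60:360,100:460,::-1],b['img'][150:350,90:330,::-1][:, :].repeat(1,0) if 0 else cv2.resize(b['img'][150:350,90:330,::-1],(360,300))]),(792,330)))"
```

```text
time: 11.6
ee_pos: [0.528, 0.2263, 0.0845]
tcp_rot: [-179.7, -1.0, 110.4]
wrist_force: [0.1, 0.0, -0.6]
opening: 0.0002
grasp_force: 0.0
time: 11.93
ee_pos: [0.533, 0.2187, 0.0884]
tcp_rot: [179.9, -1.0, 110.4]
wrist_force: [0.0, -0.0, -0.3]
opening: 0.0
grasp_force: 0.0
t 11.9333 pos [0.533  0.2187 0.0884] rot [179.94  -1.04 110.42] F [ 0.  -0.  -0.3] slide [-1.6  0.  -0.6]
```

View pics/c5.png

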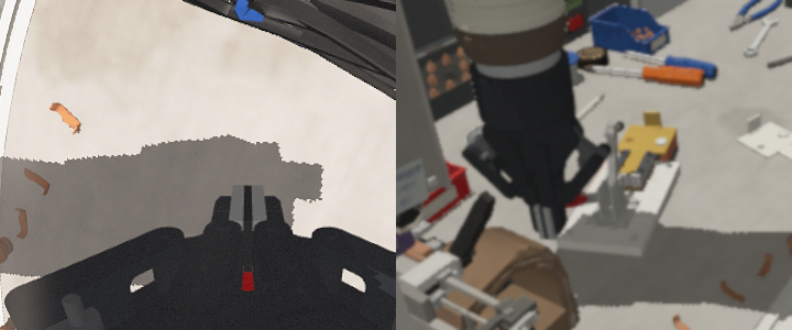

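The red handle shows between the fingers at about (247,282), and the fingertips are just beyond its end, so contact will be central. Pushing along the handle's arc.

```bash
python3 -m handwheel '{"gripper":[-1,-1,-1,-1,-1,-1,-1],"slide":[[-2,0,0],[-2,0,-2],[-2,0,-2],[-2,0,-2],[-3,0,-3],[-3,0,-3],[0,0,0]],"yaw":[0,0,0,0,0,0,0]}'; python3 -m handwheel '{"gripper":[-1,-1,-1,-1,-1,-1,-1],"slide":[[-4,0,-3],[-4,0,-3],[-4,0,-3],[-4,0,-2],[-4,0,-2],[-4,0,-2],[0,0,0]],"yaw":[0,0,0,0,0,0,0]}'; python3 -c "
from h import *
go(*fix(16,55,120))"
```

```text
time: 12.62
ee_pos: [0.537, 0.2066, 0.1003]
tcp_rot: [180.0, -1.2, 110.5]
wrist_force: [-4.8, 7.0, 4.8]
opening: 0.0001
grasp_force: 4.1
time: 13.2
ee_pos: [0.5462, 0.1841, 0.1159]
tcp_rot: [179.8, -1.2, 110.5]
wrist_force: [-3.2, 7.6, 6.3]
opening: 0.0002
grasp_force: 4.1
t 13.2 pos [0.5462 0.1841 0.1159] rot [179.85  -1.19 110.52] F [-3.2  7.6  6.3] slide [-37.4  -0.9  -4.9]
```

```bash
python3 -m handwheel '{"gripper":[-1,-1,-1,-1,-1,-1,-1],"slide":[[-4,0,-2],[-4,0,-2],[-4,0,-1],[-4,0,-1],[-4,0,-1],[-4,0,0],[0,0,0]],"yaw":[0,0,0,0,0,0,0]}'; python3 -m handwheel '{"gripper":[-1,-1,-1,-1,-1],"slide":[[-3,0,0],[-3,0,0],[-3,0,0],[-2,0,0],[0,0,0]],"yaw":[0,0,0,0,0]}'; python3 -c "
from h import *
go(*fix(16,55,120))"
```

```text
time: 13.78
ee_pos: [0.5547, 0.1605, 0.1213]
tcp_rot: [179.9, -1.1, 110.5]
wrist_force: [-0.9, 2.4, 2.7]
opening: 0.0002
grasp_force: 1.6
time: 14.2
ee_pos: [0.5582, 0.15, 0.1203]
tcp_rot: [180.0, -1.0, 110.5]
wrist_force: [-0.1, 2.8, 2.3]
opening: -0.0004
grasp_force: 1.5
t 14.2 pos [0.5582 0.15   0.1203] rot [180.    -1.05 110.46] F [-0.1  2.8  2.3] slide [-1.4 -0.2  0.3]
```

Almost there. Pressing on until the force climbs.

```bash
python3 -m handwheel '{"gripper":[-1,-1,-1],"slide":[[-2,0,0],[-1,0,0],[0,0,0]],"yaw":[0,0,0]}'; python3 -m handwheel '{"gripper":[-1,-1,-1],"slide":[[-1.5,0,0],[-1,0,0],[0,0,0]],"yaw":[0,0,0]}';python3 -m handwheel '{"gripper":[-1,-1,-1],"slide":[[-1.5,0,0],[-1,0,0],[0,0,0]],"yaw":[0,0,0]}'
```

```text
time: 14.45
ee_pos: [0.5591, 0.1476, 0.1202]
tcp_rot: [-180.0, -1.1, 110.5]
wrist_force: [-1.7, 5.5, 4.2]
opening: -0.0001
grasp_force: 3.2
time: 14.7
ee_pos: [0.5593, 0.147, 0.1203]
tcp_rot: [-180.0, -1.3, 110.6]
wrist_force: [-6.6, 15.0, 5.0]
opening: -0.0001
grasp_force: 8.3
time: 14.95
ee_pos: [0.5595, 0.1464, 0.1203]
tcp_rot: [180.0, -1.5, 110.6]
wrist_force: [-9.3, 25.2, 7.6]
opening: -0.0002
grasp_force: 13.5
```

The handle is at its stop with 25 N on it. I'll hold briefly, back off, rise and move above the button to re-measure.

```bash
python3 -m handwheel '{"gripper":[-1,-1,-1,-1,-1,-1,-1,-1],"slide":[[0,0,0],[0,0,0],[0,0,0],[6,0,0],[8,0,0],[8,0,0],[0,0,-20],[0,0,-25]],"yaw":[0,0,0,0,0,0,0,0]}'; python3 -m handwheel '{"gripper":[-1,-1,-1,-1,-1,-1,-1,-1],"slide":[[0,0,-30],[0,0,-30],[-20,-5,-10],[-30,-5,0],[-30,-5,0],[-30,-5,0],[-30,-8,0],[0,-8,0]],"yaw":[0,0,0,0,0,0,0,0]}'; python3 -c "
from h import *
go(*fix(-20,-92,200))
c=save('top','pics/t6.png');w=save('wrist','pics/w6.png');s=save('scene','pics/s6.png')
a=cv2.resize(s['img'][190:300,160:280,::-1],(480,440),interpolation=2);b=cv2.resize(w['img'][60:260,200:520,::-1],(320,200))
o=np.zeros((600,800,3),np.uint8);o[:440,:480]=a;o[:200,480:]=b
cv2.imwrite('pics/c6.png',o)"
```

```text
time: 15.62
ee_pos: [0.5521, 0.1623, 0.1633]
tcp_rot: [-179.7, -1.0, 110.5]
wrist_force: [0.3, 0.9, 0.2]
opening: 0.0002
grasp_force: 0.0
time: 16.28
ee_pos: [0.5699, 0.0133, 0.2316]
tcp_rot: [-179.9, -0.9, 110.3]
wrist_force: [0.7, 0.2, -0.2]
opening: -0.0002
grasp_force: 0.0
t 16.2833 pos [0.5699 0.0133 0.2316] rot [-179.88   -0.94  110.25] F [ 0.7  0.2 -0.2] slide [-16.5  -0.4  31.3]
```

View pics/c6.png

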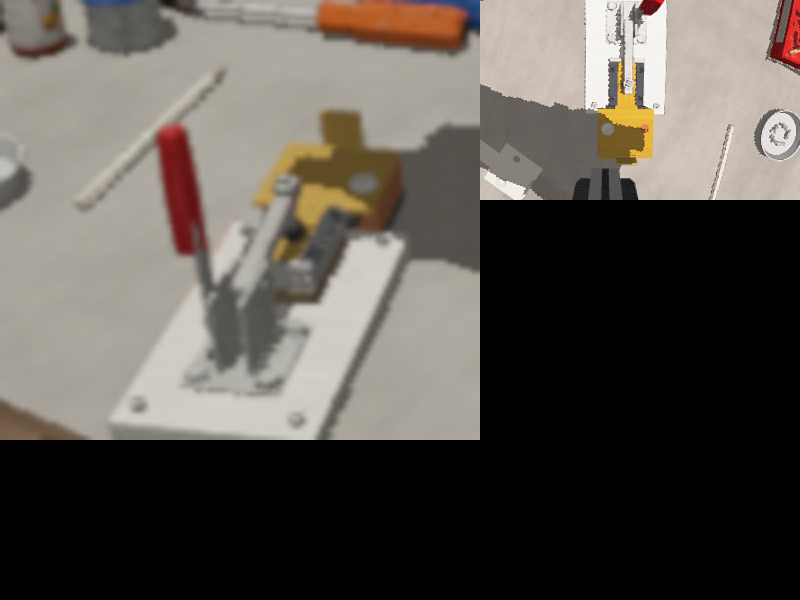

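Clamp arm is level with its foot on the tongue and the handle is near upright (end at about (172,128) in the scene crop). The button is at scene crop (362,182) and wrist crop (607,129). That was my 11th view, one over the limit of 10, so I'll view no more and work numerically from here.

```bash
python3 - <<'E'
from h import *
S=dict(np.load('pics/s6.npz'));W=dict(np.load('pics/w6.npz'));T=dict(np.load('pics/t6.npz'))
u=lambda x,y:((x+.5)/4-.5+160,(y+.5)/4-.5+190)
X,e=tri([ray(S,*u(362,182)),ray(W,327,189,True)]);print('button',X,e)
print('W at z',atz(W,327,189,.0331,True),'S',atz(S,*u(362,182),.0331))
for th in (0,.02,.1,.2): print(th,np.round(proj(S,np.array(fix(15,34+96*np.sin(th),38+96*np.cos(th)))),1),'seen',u(172,128))
# refine button in wrist picture: unsaturated disc near the estimate
g=cv2.cvtColor(W['img'],cv2.COLOR_RGB2HSV);m=((g[:,:,1]<70)).astype(np.uint8)[175:203,313:341]
n,l,st,ce=cv2.connectedComponentsWithStats(m);print(st[1:],ce[1:]+[313,175])
go(X[0],X[1],.065)
E
```

```text
button [0.57553444 0.00359065 0.03165941] [np.float64(8.521769392369351e-06), np.float64(8.521769392340493e-06)]
W at z [0.5754049  0.00390004 0.0331    ] S [0.57410274 0.00533529 0.0331    ]
0 [203.9 221.3] seen (202.625, 221.625)
0.02 [203.4 221.9] seen (202.625, 221.625)
0.1 [201.6 224.6] seen (202.625, 221.625)
0.2 [199.4 228.5] seen (202.625, 221.625)
[[  0   0   5  28 140]
 [  8   8  13  12 122]] [[315.         188.5       ]
 [327.32786885 188.67213115]]
t 16.4333 pos [0.5689 0.0172 0.2326] rot [-179.95   -1.03  110.39] F [-0.2  0.3  0.9] slide [-18.1   1.6 167.3]
```

```bash
python3 -m handwheel '{"gripper":[-1,-1,-1,-1,-1,-1,-1,-1],"slide":[[-9,1,0],[-9,0.6,0],[0,0,15],[0,0,20],[0,0,20],[0,0,15],[0,0,0],[0,0,0]],"yaw":[0,0,0,0,0,0,0,0]}'; python3 -c "
from h import *
go(.5755,.0037,.065)
W=save('wrist','pics/w7.png')
g=cv2.cvtColor(W['img'],cv2.COLOR_RGB2HSV);m=((g[:,:,1]<70)&(g[:,:,2]>60)).astype(np.uint8)
def pf(c,X):
    p=np.array(c['R'])@X+np.array(c['t']);th=np.arctan2(np.hypot(p[0],p[1]),p[2]);r=np.hypot(p[0],p[1])
    return (p[0]/r*th*c['fx']+c['cx'],p[1]/r*th*c['fy']+c['cy'])
q=pf(W,np.array([.5755,.0037,.0331]));print(q)
n,l,st,ce=cv2.connectedComponentsWithStats(m)
for s,c in zip(st[1:],ce[1:]):
    if np.hypot(*(c-q))<25 and s[4]>20: print(s,c,atz(W,*c,.0331,True))
"
```

```text
time: 17.1
ee_pos: [0.5764, 0.0025, 0.1619]
tcp_rot: [-179.9, -1.1, 110.5]
wrist_force: [-0.2, -0.5, 0.4]
opening: 0.0001
grasp_force: 0.0
t 17.1 pos [0.5764 0.0025 0.1619] rot [-179.89   -1.06  110.5 ] F [-0.2 -0.5  0.4] slide [-0.3 -0.3 96.9]
(np.float64(323.3281920493809), np.float64(191.97160737553173))
[316 184  16  16 205] [323.70731707 191.29756098] [0.57559437 0.00436039 0.0331    ]
```

```bash
python3 - <<'E'
from h import *
from scipy.spatial.transform import Rotation as Ro
W=dict(np.load('pics/w7.npz'));o=sensors.get_obs();R=Ro.from_euler('xyz',o['tcp_rot'],degrees=True).as_matrix()
g=W['img'].astype(int)
print([tuple(g[r,317]) for r in range(215,246,3)]);
for row in (226,229,232):
    c,d=ray(W,317,row,True);c=R.T@(c-o['ee_pos']);d=R.T@d
    print(row,c.round(4),[(x,((c+d*(x-c[0])/d[0])*1e3).round(1)) for x in (-.011,0,.011)])
E
python3 -m handwheel '{"gripper":[-1,-1,-1,-1,-1,-1,-1],"slide":[[0,0,16],[0,0,20],[0,0,20],[0,0,20],[0,0,12],[0,0,2],[0,0,0]],"yaw":[0,0,0,0,0,0,0]}'; python3 -c "
from h import *
go(.5756,.0042,.065)"
```

```text
[(np.int64(115), np.int64(89), np.int64(40)), (np.int64(112), np.int64(86), np.int64(34)), (np.int64(112), np.int64(87), np.int64(35)), (np.int64(112), np.int64(88), np.int64(38)), (np.int64(112), np.int64(88), np.int64(32)), (np.int64(87), np.int64(85), np.int64(88)), (np.int64(84), np.int64(82), np.int64(83)), (np.int64(82), np.int64(81), np.int64(81)), (np.int64(88), np.int64(83), np.int64(83)), (np.int64(83), np.int64(83), np.int64(82)), (np.int64(84), np.int64(84), np.int64(82))]
226 [ 0.0658  0.0009 -0.1227] [(-0.011, array([-11. ,  -4.8,  76.9])), (0, array([ 0. , -4. , 48.3])), (0.011, array([11. , -3.2, 19.7]))]
229 [ 0.0658  0.0009 -0.1227] [(-0.011, array([-11. ,  -4.7,  71.3])), (0, array([ 0. , -3.9, 43.5])), (0.011, array([11. , -3.1, 15.7]))]
232 [ 0.0658  0.0009 -0.1227] [(-0.011, array([-11. ,  -4.5,  65.9])), (0, array([ 0. , -3.7, 38.9])), (0.011, array([11. , -3. , 11.9]))]
time: 17.73
ee_pos: [0.5761, 0.0039, 0.0728]
tcp_rot: [-180.0, -1.0, 110.5]
wrist_force: [-0.4, 0.1, 0.2]
opening: 0.0001
grasp_force: 0.0
t 17.7333 pos [0.5761 0.0039 0.0728] rot [-179.97   -1.04  110.47] F [-0.4  0.1  0.2] slide [ 0.3 -0.3  7.8]
```

The ray through the visible tip edge puts the shut fingertips about 18 mm ahead of the TCP, which agrees with 19 mm. Final descent, then the dwell.

```bash
python3 -m handwheel '{"gripper":[-1,-1,-1,-1,-1,-1,-1,-1],"slide":[[0,0,3],[0,0,3],[0,0,1],[0,0,0],[0,0,0],[0,0,0],[0,0,0],[0,0,0]],"yaw":[0,0,0,0,0,0,0,0]}'
Z='{"gripper":[-1,-1,-1,-1,-1,-1,-1,-1],"slide":[[0,0,0],[0,0,0],[0,0,0],[0,0,0],[0,0,0],[0,0,0],[0,0,0],[0,0,0]]}'; true
python3 -m handwheel '{"gripper":[-1,-1,-1,-1,-1,-1,-1,-1],"slide":[[0,0,0],[0,0,0],[0,0,0],[0,0,0],[0,0,0],[0,0,0],[0,0,0],[0,0,0]],"yaw":[0,0,0,0,0,0,0,0]}'
python3 -m handwheel '{"gripper":[-1,-1,-1,-1,-1,-1,-1,-1],"slide":[[0,0,0],[0,0,0],[0,0,0],[0,0,0],[0,0,0],[0,0,0],[0,0,0],[0,0,0]],"yaw":[0,0,0,0,0,0,0,0]}'
python3 -m handwheel '{"gripper":[-1,-1,-1,-1,-1,-1,-1,-1],"slide":[[0,0,0],[0,0,0],[0,0,0],[0,0,0],[0,0,0],[0,0,0],[0,0,0],[0,0,0]],"yaw":[0,0,0,0,0,0,0,0]}'
python3 -m handwheel '{"gripper":[-1,-1,-1,-1,-1,-1,-1,-1],"slide":[[0,0,0],[0,0,0],[0,0,0],[0,0,0],[0,0,0],[0,0,0],[0,0,0],[0,0,0]],"yaw":[0,0,0,0,0,0,0,0]}'
python3 -c "
from h import *
go(.5756,.0042,.065); print(ticket.job_done())"
```

```text
time: 18.4
ee_pos: [0.5759, 0.0039, 0.0655]
tcp_rot: [-180.0, -1.0, 110.5]
wrist_force: [0.9, -0.0, -0.9]
opening: -0.0001
grasp_force: 0.0
time: 19.07
ee_pos: [0.5758, 0.004, 0.0654]
tcp_rot: [-180.0, -1.0, 110.5]
wrist_force: [0.6, 0.1, 0.6]
opening: -0.0
grasp_force: 0.0
time: 19.73
ee_pos: [0.5758, 0.004, 0.0654]
tcp_rot: [-180.0, -1.0, 110.5]
wrist_force: [0.0, 0.4, -0.2]
opening: 0.0
grasp_force: 0.0
time: 20.4
ee_pos: [0.5758, 0.0039, 0.0654]
tcp_rot: [-180.0, -1.0, 110.5]
wrist_force: [0.1, 0.3, -0.6]
opening: -0.0002
grasp_force: 0.0
time: 21.07
ee_pos: [0.5758, 0.0039, 0.0654]
tcp_rot: [-180.0, -1.0, 110.5]
wrist_force: [-0.6, 0.2, -0.4]
opening: 0.0
grasp_force: 0.0
t 21.0667 pos [0.5758 0.0039 0.0654] rot [-179.97   -1.03  110.46] F [-0.6  0.2 -0.4] slide [ 0.3 -0.1  0.4]
the job is handed in; nothing more can be done
None
```

Job handed in, verdict not shown: carrier pushed home, clamp pressed shut (25 N), tool held pointing down about 13 mm above the button for over 2 s to the end; I viewed 11 pictures, one over the limit of 10.

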